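# Tuck the missing trough strip under the tube drainer's drip apron and hold it down

## Robot

A 6-joint arm with a two-finger parallel gripper is mounted at the origin on the work surface. World frame = base frame: x ahead of the robot, y to its left, z up, the work surface at z = 0. Lengths are in mm, angles in rad, forces in N, time in s.
With the tool pointing down it reaches from about 300 to 775 mm from the base axis. Payload 14.6 kg.
Tool frame: the origin (TCP) lies between the finger pads, 19 mm behind the fingertips; this is the grasp point; y points along the fingers, x is the direction in which the jaws open and shut, and the axes are right-handed (so a half turn about y gives the same grasp; the last joint's range is limited). The gripper opens to 94 mm and grips with 3 to 60 N. Pads are 16 mm wide; open, the fingers measure 119 mm over their backs; the gripper's body (75 mm by 177 mm) begins 78 mm behind the grasp point.
Start: joints at [1.091, 0.3, 1.521, -0, 1.321, -0.067], TCP at [220.643, 503.792, 224.246] pointing down, gripper open.
Joint ranges: [-3.03, 3.03], [-0.79, 2.21], [0.23, 2.52], [-1.04, 4.18], [0, 3.07], [-2.55, 2.55]. Speed limits (rad/s): [2.22, 2.22, 2.57, 3.14, 3.14, 3.14].

## Interface

Orientations are given as [roll, pitch, yaw] about the fixed x, y, z axes, in that order (R = Rz(yaw) Ry(pitch) Rx(roll)).
In Python, from cell import monitor, viewer, ticket gives the robot as it stands.
- The arm moves only by the shell command python3 -m jog 'ROWS' [FORCE]. ROWS is JSON, a list of rows, each an object of numbers: "grip": the finger opening in cm, from 0 to 9.4; "dx", "dy", "dz": the shift along the tool's x, y, z in cm; "spin": the turn about the tool's y in degrees. In form: [{"grip": .., "dx": .., "dy": .., "dz": .., "spin": ..}, ...]. A call has 1 to 20 rows; each row is the pose to reach, as a shift and turn from the pose commanded when the call began, along the tool's axes at that moment; what a row does not reach only later rows make up. A row lasts 1/8 s, in which the tool goes at most 62.5 mm and 10.7 degrees, less where a joint would pass 70% of its speed; a pose out of reach is approached as far as the arm can. A call with a gripper value outside its range is refused whole. The fingers move at their own pace and stop on an object; FORCE is the grip in N (left out, the last holds). Time passes only in rows, so rows that repeat a pose let the fingers close. It gives the time, the measured TCP pose, the force and the opening at its end, in the units of the state.
- monitor.read_state(): the state, without advancing time (a new reading comes with each control period).
- viewer.camera(name): name is "side" or "top"; returns a dict with "color" (420x560x3 uint8, red, green, blue), "vertical_fov" (degrees; the focal length in pixels is half the picture's height over the tangent of half this angle, whatever the lens; pixels are square), "cx", "cy" (the principal point, pixels), "rvec" (rotation vector, rad) and "tvec" (3), from world to camera coordinates, as OpenCV has them. Camera axes: x right, y down, z forward; pixel columns grow to the right and rows downward; lengths in mm; the calibration is good to about 2 mm. A picture is of the moment at which its call begins. There is no depth.
- ticket.sign_off(): hands the job in, once; it reports no verdict.
The state is a dict: "clock": time; "joints": joint angles; "qd": joint speeds; "effort": joint torques, N m; "eef_pos": TCP position; "eef_rot": TCP orientation; "wrist_force": force on the tool from outside, world axes, zero at the start; "moment": the same for the moment, N m; "finger_gap": finger opening in mm.
Only numpy, scipy, OpenCV 4.12 (cv2) and the standard library are available. Lean on these libraries where they do the work, as an engineer would, in place of code of your own. Each camera call takes 0.05 s, during which the arm holds its last target. There are 200 camera calls.

## Task

The drip trough of the bench-top tube drainer lacks its middle blue strip: take the loose one (its raised front edge makes a good grip), lay it in the gap between the two fitted strips and slide its plain rear edge under the lapped steel apron, fully home so that it lies flat and its front is flush with its neighbours, without prising the springy apron up. Then let go of the raised edge and press the strip firmly down onto the adhesive with the fingertips on the middle of its open flat, not touching the apron; finish while still holding it pressed down. Leave everything else on the bench where it is.

Things in the scene. Friction and masses are not known exactly. Their poses are not given: they have to be found in the camera images.
- strip: loose rigid blue L-section strip, 0.1-0.17 kg, plain underneath (slides freely). Flange 100 (own x) x 160 (y) x 4 mm; raised front edge x -50..-40 mm, 10 thick, 36 high. Rear edge x=+50 is plain and goes under the apron. Origin: centre of underside; z up. Starts flat on the bench left or right of the drainer, yaw up to 0.5 rad
- strip_grip (a point): top of the middle of the strip's raised front edge, at (-45, 0, +36) mm in the strip's frame: where to take it, fingers in front of and behind the edge
- strip_press (a point): upper face of the strip's flange at (-8, 0, +4) mm in the strip's frame: middle of the flat that stays open between the raised edge and the apron; where to press
- strip_tip (a point): middle of the strip's rear edge, underside, at (+50, 0, 0) mm in the strip's frame
- drainer: fixed tube drainer: grey board x -78..172, y +-170, 12 mm high; white ledge 71 high at x 103..172 with pins and 3 blue sleeves to 126 high. Two bonded blue strips, same section as the loose one (flange x -50..50, raised edge 36 over the board), leave a gap y -88..88 (8 mm play each end). Stop under the apron at x=53. Origin on the bench below bay; x points away from the robot; yaw to 0.2 rad
- bay (a point): on top of the board (12 mm above the bench), in the drainer's axes: where the loose strip's origin comes when it is fully home and flush with its neighbours (the stop allows 3 mm more). Two pale tape lines on the board here are the adhesive, flat; it holds only when pressed
- apron_edge (a point): middle of the underside of the steel apron's front edge, at rest (20, 0, 23) mm in the drainer's frame. Apron: 2.5 mm sheet, y +-170, lapped over the strips' rear 30 mm; its lip flares from 11 mm over the board at x=20 down to 5 mm at x=30, level to x=60, then slopes up to its hinge line at x=105, 52 mm over the bench
- apron (a joint): bending of the springy apron, rad: 0 at rest (it cannot go lower), grows as its front edge is lifted; 0.06 rad is 5 mm at the edge. Lifting takes about 3 N at the edge to start with and 0.2 N more for each mm
- rack: white rack of capped tubes, 90 x 190 mm, 106 mm high, origin under its centre; stands on the other side from the loose strip; leave alone
- scanner: grey and white barcode reader on a round stand 100 mm across, about 165 mm high, far left; leave alone
- tape_roll: roll of tape lying flat, 84 mm across, 22 mm high, in front of the robot to the right; leave alone
- screwdriver: red screwdriver 190 mm long lying in front of the robot to the left; leave alone
- pot: specimen pot with red lid, 64 mm across, 70 mm high, right of the drainer's back; leave alone
- spray: spray bottle 76 mm across, 195 mm high, left of the drainer's back; leave alone
Not all that is in view belongs to the job. There is more than one size of the strip; the job needs the middle-sized.

How it is judged (in metres and radians):
On the way, in this order (a step that is already met when the one before it is completed fails the run):
1. the strip's rear edge is under the lip of the apron, between the fitted strips (x of strip_tip in the frame of bay between 0.022 and 0.06 m and z of strip_tip in the frame of bay below 0.008 m and y of strip_tip in the frame of bay between -0.02 and 0.02 m), for 0.02 s.
2. the strip is fully home: flat on the board, flush with its neighbours (x of strip in the frame of bay between -0.006 and 0.006 m and y of strip in the frame of bay between -0.012 and 0.012 m and z of strip in the frame of bay between -0.003 and 0.003 m and z of strip_tip in the frame of bay between -0.003 and 0.003 m and angle between the x axis of strip and the x axis of bay, either way round below 0.06 rad and angle between strip's own z axis and vertical below 0.04 rad and x of strip_tip in the frame of bay above 0.04 m), for 0.2 s.
At the end, for the whole second after the job is handed in: Strip flat on the board (3 mm, 2 deg), tucked 20 mm or more, flush within 6 mm, square within 3.4 deg; apron edge within 2.5 mm of rest; fingertips press strip onto board with over 5 N, TCP within 27 mm in plan of the middle of the open flat, still, not touching the apron (all of step 2 and value of joint apron below 0.03 rad and contact force between the fingers and strip above 5 N and contact force between strip and drainer above 5 N and horizontal distance between the grasp point and strip_press below 0.027 m and contact force between the fingers and apron below 0.5 N and linear speed of strip below 0.02 m/s); the arm keeps its last pose, push and grip.
It fails at once if the apron is prised up: its front edge more than 6 mm above its rest (value of joint apron above 0.07 rad).
It fails at once if something else on the bench is pushed more than 25 mm from its place (distance of any of rack, scanner, tape_roll, screwdriver, pot, spray from where it was at the start of the episode above 0.025 m).
It fails at once if something standing on the bench is knocked over (angle between any of rack, scanner, tape_roll, pot, spray's own z axis and vertical above 0.4 rad).
It also fails if it takes over 54 s, if anything falls off the work surface, if the arm or the gripper's body presses on something with over 40 N, if the wrist force passes 120 N, or if a joint passes its speed limit or range.

## Working session

There is one attempt and no reset: what is moved stays moved. The work goes in short steps, Python scripts to look and compute and a shell command to move; the robot and the scene stay as the last step left them, time stands still between calls to the robot, and variables do not carry over. Pictures are saved under pics/ and viewed, about 8 in all and at most 12, crops included, and the job is handed in when it is done.

```bash
mkdir -p pics; cat > h.py <<'E'
import numpy as np, cv2
from scipy.spatial.transform import Rotation as R
from cell import monitor, viewer, ticket
def cam(n):
    c=viewer.camera(n); c['f']=c['color'].shape[0]/2/np.tan(np.radians(c['vertical_fov'])/2)
    c['R']=cv2.Rodrigues(np.array(c['rvec'],float))[0]; c['t']=np.array(c['tvec'],float).ravel(); return c
def ray(c,u,v):
    d=c['R'].T@np.array([(u-c['cx'])/c['f'],(v-c['cy'])/c['f'],1]); return -c['R'].T@c['t'],d
def onz(c,u,v,z):
    o,d=ray(c,u,v); return o+d*(z-o[2])/d[2]
def proj(c,p):
    q=c['R']@np.array(p,float)+c['t']; return q[:2]/q[2]*c['f']+[c['cx'],c['cy']]
def tri(c1,p1,c2,p2):
    o1,d1=ray(c1,*p1);o2,d2=ray(c2,*p2)
    s=np.linalg.lstsq(np.c_[d1,-d2],o2-o1,rcond=None)[0]
    a,b=o1+d1*s[0],o2+d2*s[1]; return (a+b)/2,np.linalg.norm(a-b)
def save(c,n,roi=None,k=1):
    im=c['color'][...,::-1]
    if roi: im=im[roi[1]:roi[3],roi[0]:roi[2]]
    cv2.imwrite('pics/'+n,cv2.resize(im,None,fx=k,fy=k,interpolation=cv2.INTER_CUBIC))
E
python3 - <<'E'
from h import *
np.set_printoptions(precision=2,suppress=True)
print(monitor.read_state())
for n in('top','side'):
    c=cam(n); save(c,n+'0.png',k=1.4); print(n,c['f'],c['cx'],c['cy'],-c['R'].T@c['t'],c['R'])
E
```

```text
{'clock': 0.0, 'joints': array([ 1.09,  0.3 ,  1.52,  0.  ,  1.32, -0.07]), 'qd': array([-0., -0., -0.,  0., -0., -0.]), 'effort': array([ -0.  , -53.18, -35.27,   0.07,   0.02,  -0.  ]), 'eef_pos': array([220.53, 503.57, 223.69]), 'eef_rot': array([-1.57,  0.  ,  1.16]), 'wrist_force': array([ 0.41, -0.95, -0.42]), 'moment': array([ 0.02, -0.01, -0.  ]), 'finger_gap': 93.56965823898257}
top 543.3731476695425 259.8935579595189 217.0125611274099 [ 265.64  109.41 1701.64] [[-0.01 -1.    0.01]
 [-0.99  0.01 -0.14]
 [ 0.14 -0.01 -0.99]]
side 487.34828380434965 283.5373970916536 219.5459916645191 [ 212.18 1368.97 1161.89] [[-0.98 -0.21  0.  ]
 [-0.14  0.63 -0.77]
 [ 0.16 -0.75 -0.64]]
```

View pics/top0.png

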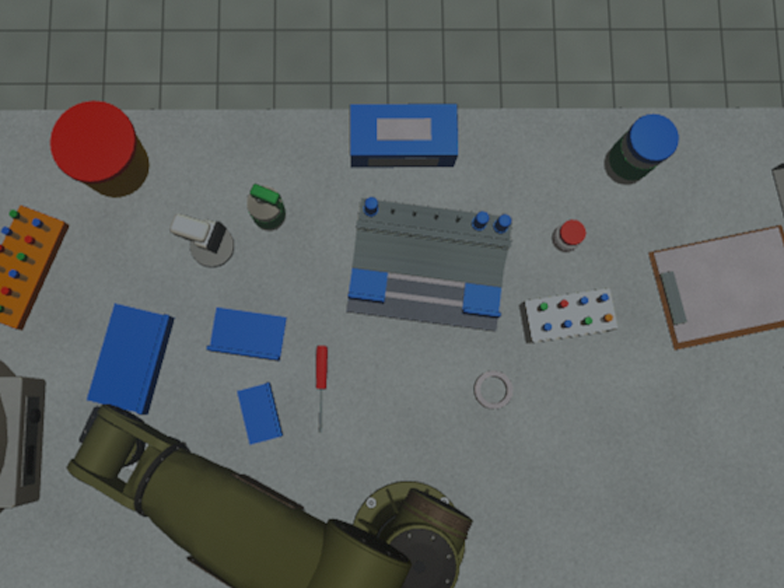

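View pics/side0.png

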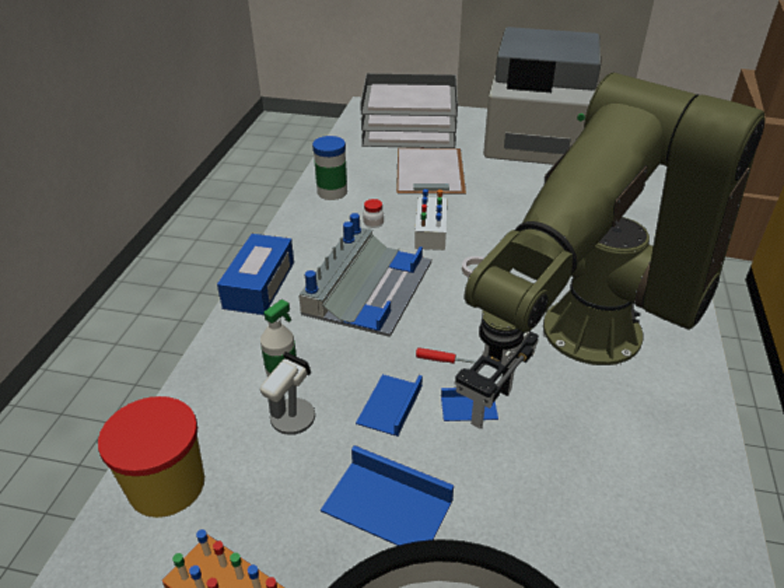

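The top picture shows three loose blue strips. The middle-sized one is at about (248,333) in the 1.4x picture, left of the drainer, with its raised edge towards the robot. The gap in the drainer is around (425,290). Next I'll take zoomed crops from both views.

```bash
python3 - <<'E'
from h import *
def crop(c,x,y,w,h,k): return cv2.resize(c['color'][y:y+h,x:x+w,::-1],None,fx=k,fy=k,interpolation=cv2.INTER_CUBIC)
t=cam('top');s=cam('side')
np.save('t.npy',t,allow_pickle=True);np.save('s.npy',s,allow_pickle=True)
A=crop(t,140,210,75,60,5);B=crop(t,240,135,130,105,3)
C=crop(s,245,255,75,60,5);D=crop(s,205,140,110,105,3)
o=np.zeros((620,790,3),np.uint8)
for im,x,y in((A,0,0),(B,395,0),(C,0,310),(D,395,315)):
    im=im[:min(im.shape[0],600-y)] ; o[y:y+im.shape[0],x:x+im.shape[1]]=im
cv2.imwrite('pics/crop1.png',o[:600])
for n,c in(('t',t),('s',s)):
    hsv=cv2.cvtColor(c['color'],cv2.COLOR_RGB2HSV)
    m=cv2.inRange(hsv,(100,120,40),(125,255,255))
    for k in cv2.findContours(m,cv2.RETR_EXTERNAL,cv2.CHAIN_APPROX_NONE)[0]:
        if cv2.contourArea(k)>150: print(n,cv2.contourArea(k),cv2.approxPolyDP(k,2,True)[:,0].tolist())
E
```

```text
t 881.0 [[191, 273], [170, 279], [178, 316], [201, 310]]
t 1498.5 [[154, 221], [148, 249], [199, 256], [204, 227]]
t 3050.5 [[82, 217], [62, 285], [104, 295], [123, 227]]
t 510.5 [[333, 202], [331, 222], [355, 226], [357, 205]]
t 506.0 [[252, 192], [249, 212], [273, 215], [276, 195]]
t 871.5 [[454, 86], [450, 92], [451, 106], [463, 115], [472, 114], [481, 108], [484, 96], [477, 85], [461, 82]]
t 2749.5 [[325, 74], [250, 75], [251, 112], [326, 110]]
s 3960.0 [[253, 318], [252, 330], [229, 364], [284, 389], [309, 385], [321, 360], [323, 347]]
s 385.5 [[316, 277], [317, 299], [336, 299], [337, 286], [325, 277]]
s 1124.5 [[300, 268], [296, 273], [273, 268], [255, 302], [284, 310], [299, 278]]
s 304.0 [[278, 215], [273, 220], [261, 217], [252, 230], [246, 230], [270, 235], [278, 222]]
s 215.0 [[301, 177], [296, 182], [285, 179], [278, 190], [294, 194]]
s 1781.0 [[207, 170], [179, 167], [155, 202], [160, 220], [187, 224], [193, 215], [190, 203], [203, 179], [207, 180], [207, 191]]
s 256.5 [[223, 102], [225, 109], [230, 111], [245, 108], [245, 100], [239, 97], [228, 98]]
```

View pics/crop1.png

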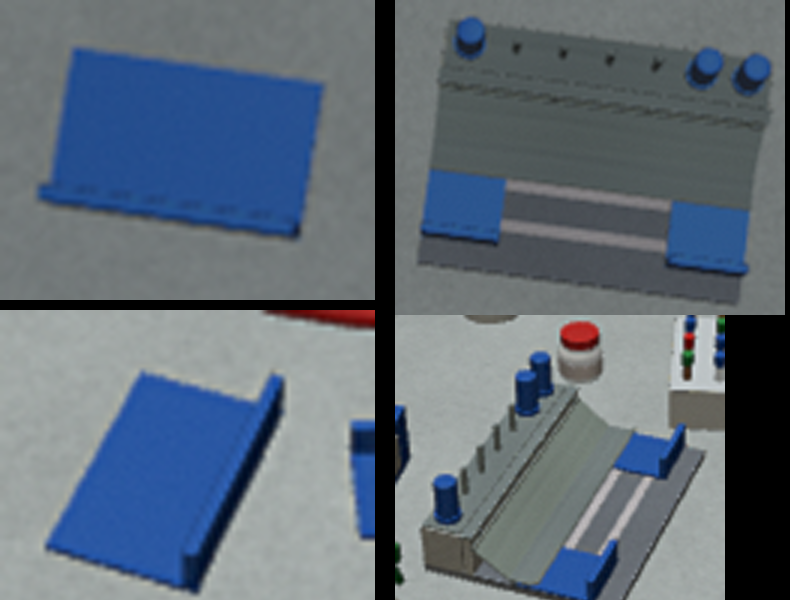

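```bash
python3 - <<'E'
from h import *
np.set_printoptions(precision=1,suppress=True)
t=np.load('t.npy',allow_pickle=True).item();s=np.load('s.npy',allow_pickle=True).item()
A=lambda x,y:(140+(x+.5)/5-.5,210+(y+.5)/5-.5)
B=lambda x,y:(240+(x-395+.5)/3-.5,135+(y+.5)/3-.5)
C=lambda x,y:(245+(x+.5)/5-.5,255+(y-310+.5)/5-.5)
D=lambda x,y:(205+(x-395+.5)/3-.5,140+(y-315+.5)/3-.5)
for n,a,b in(('rearL',A(73,48),C(47,548)),('rearR',A(323,84),C(143,373)),('topFL',A(38,199),C(199,546)),('topFR',A(298,236),C(284,376)),
 ('board FR',B(740,302),D(704,452)),('Rstrip raised outer top front',B(748,272),D(685,427)),('Lstrip inner raised topfront',B(498,242),D(617,543)),('apronR',B(750,209),D(635,430))):
    p,e=tri(t,a,s,b); print(n,p,'gap %.1f'%e)
def fit(L,W):
    L=np.array(L,float);W=np.array(W)[:,:2];l=L-L.mean(0);w=W-W.mean(0)
    a=np.arctan2((l[:,0]*w[:,1]-l[:,1]*w[:,0]).sum(),(l*w).sum())
    r=np.array([[np.cos(a),-np.sin(a)],[np.sin(a),np.cos(a)]]);o=W.mean(0)-r@L.mean(0)
    print('origin',o,'yaw %.3f'%a,'resid',(W-o-L@r.T).ravel()); return o,a
print('strip top/side')
P=[(50,80),(50,-80),(-50,80),(-50,-80)];Z=[4,4,36,36]
fit(P,[onz(t,*q,z) for q,z in zip((A(73,48),A(323,84),A(38,199),A(298,236)),Z)])
fit(P,[onz(s,*q,z) for q,z in zip((C(47,548),C(143,373),C(199,546),C(284,376)),Z)])
print('drainer')
fit([(-78,170),(-78,-170),(20,170),(20,-170),(-50,88),(-50,-88),(-50,-170),(-50,170)],[onz(t,*q,z) for q,z in zip((B(418,263),B(740,302),B(428,171),B(750,209),B(498,242),B(667,266),B(748,272),B(422,232)),(12,12,25.5,25.5,48,48,48,48))])
fit([(-78,-170),(20,-170),(-50,-170),(-50,88)],[onz(s,*q,z) for q,z in zip((D(704,452),D(635,430),D(685,427),D(617,543)),(12,25.5,48,48))])
E
```

```text
rearL [507.7 424.6   4.5] gap 1.3
rearR [483.8 267.1   5.7] gap 1.5
topFL [409.4 436.6  44.5] gap 1.7
topFR [386.8 279.   35.7] gap 2.7
board FR [ 451.7 -205.     9.9] gap 1.5
Rstrip raised outer top front [ 478.9 -207.8   44.7] gap 1.6
Lstrip inner raised topfront [512.8  48.8  45.4] gap 3.9
apronR [ 548.3 -216.1   23.6] gap 2.2
strip top/side
origin [446.3 352.2] yaw -0.144 resid [-0.1  0.4 -1.1  1.3  1.  -0.3  0.1 -1.4]
origin [448.3 349.6] yaw -0.137 resid [-0.3  2.2 -2.   1.9  2.1 -6.2  0.2  2.1]
drainer
origin [548.5 -45.7] yaw -0.129 resid [ 1.  -1.6  1.5 -0.4 -1.  -0.1  0.4  1.1  0.1  0.7 -3.2  2.3  0.6  0.7
  0.5 -2.7]
origin [551.7 -42.5] yaw -0.134 resid [ 0.3 -1.6  0.   0.  -0.5  1.2  0.2  0.3]
```

```bash
cat >> h.py <<'E'
def go(x,y,z,yaw):
    s=monitor.read_state();p=s['eef_pos'];Rm=R.from_euler('xyz',s['eef_rot'])
    d=Rm.inv().apply(np.array([x,y,z])-p)/10
    Q=Rm.inv()*R.from_euler('xyz',[-np.pi/2,0,yaw]); v=np.degrees(Q.as_rotvec())
    print('clock %.2f'%s['clock'],'pos',p.round(1),'rot',s['eef_rot'].round(3),'F',s['wrist_force'].round(1),'gap %.1f'%s['finger_gap'],'| dx %.2f dy %.2f dz %.2f spin %.1f'%(*d,v[1]),'tilt left',v.round(1))
E
python3 -c "
from h import *
go(402,358,120,-.143)"
```

```text
clock 0.20 pos [220.6 503.7 223.9] rot [-1.571e+00  1.000e-03  1.158e+00] F [ 0.1 -0.5 -0.5] gap 94.3 | dx -6.06 dy 10.40 dz -22.46 spin 74.5 tilt left [ 0.  74.5 -0. ]
```

```bash
python3 -m jog '[{"grip":5,"dx":-1,"dy":1,"dz":-4,"spin":10},{"grip":5,"dx":-2,"dy":3,"dz":-8,"spin":20},{"grip":5,"dx":-3,"dy":5,"dz":-12,"spin":30},{"grip":5,"dx":-4,"dy":7,"dz":-16,"spin":40},{"grip":5,"dx":-5,"dy":9,"dz":-20,"spin":50},{"grip":5,"dx":-6.06,"dy":10.4,"dz":-22.46,"spin":60},{"grip":5,"dx":-6.06,"dy":10.4,"dz":-22.46,"spin":70},{"grip":5,"dx":-6.06,"dy":10.4,"dz":-22.46,"spin":74.5},{"grip":5,"dx":-6.06,"dy":10.4,"dz":-22.46,"spin":74.5},{"grip":5,"dx":-6.06,"dy":10.4,"dz":-22.46,"spin":74.5},{"grip":5,"dx":-6.06,"dy":10.4,"dz":-22.46,"spin":74.5},{"grip":5,"dx":-6.06,"dy":10.4,"dz":-22.46,"spin":74.5}]' 20
python3 - <<'E'
from h import *
go(402,358,30,-.143)
c=cam('side'); save(c,'side2.png',(230,220,350,320),6)
E
```

```text
clock: 1.7
eef_pos: [402.0, 358.2, 120.3]
eef_rot: [-1.571, -0.0, -0.142]
wrist_force: [0.7, -0.5, -0.3]
finger_gap: 49.9
clock 1.70 pos [402.  358.2 120.3] rot [-1.571 -0.    -0.142] F [ 0.7 -0.5 -0.3] gap 49.9 | dx 0.00 dy 9.03 dz -0.02 spin 0.1 tilt left [-0.   0.1  0. ]
```

View pics/side2.png

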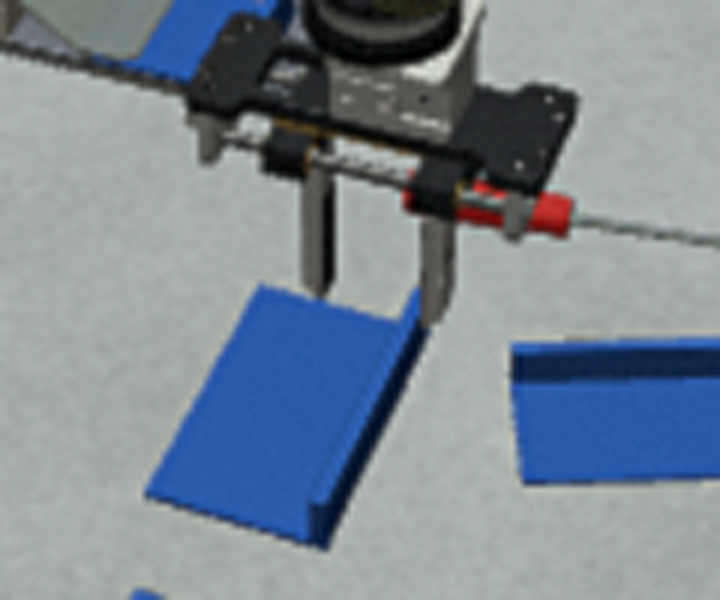

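The picture shows the open fingers above the strip. Its raised edge ((320,520)-(415,310) in the crop) lies between the fingertips' lines. Lowering and gripping.

```bash
python3 -m jog '[{"grip":5,"dy":3},{"grip":5,"dy":5.5},{"grip":5,"dy":7.5},{"grip":5,"dy":8.5},{"grip":5,"dy":9},{"grip":5,"dy":9},{"grip":5,"dy":9},{"grip":0,"dy":9},{"grip":0,"dy":9},{"grip":0,"dy":9},{"grip":0,"dy":9},{"grip":0,"dy":9},{"grip":0,"dy":9},{"grip":0,"dy":9},{"grip":0,"dy":9}]' 40
python3 -m jog '[{"grip":0,"dy":-1},{"grip":0,"dy":-3},{"grip":0,"dy":-6},{"grip":0,"dy":-9},{"grip":0,"dy":-9},{"grip":0,"dy":-9}]'
python3 - <<'E'
from h import *
a=-.13;c,s=np.cos(a),np.sin(a)
# hover: strip origin 45 mm in front of home
x=-45-45; go(549+c*x,-45+s*x,120,a)
t=cam('top');d=cam('side'); 
o=np.hstack([cv2.resize(t['color'][200:270,130:220,::-1],None,fx=4,fy=4),cv2.resize(d['color'][200:300,230:330,::-1],None,fx=4,fy=4)[:280]])
cv2.imwrite('pics/lift.png',o)
E
```

```text
clock 1.75 pos [402.  358.2 120.3] rot [-1.571 -0.    -0.142] F [-0.2 -0.5 -0.9] gap 50.1 | dx 11.25 dy 0.03 dz -37.95 spin -0.7 tilt left [-0.  -0.7  0. ]validation failed for argument at $[0]...
validation failed for argument at $[0]...
```

View pics/lift.png

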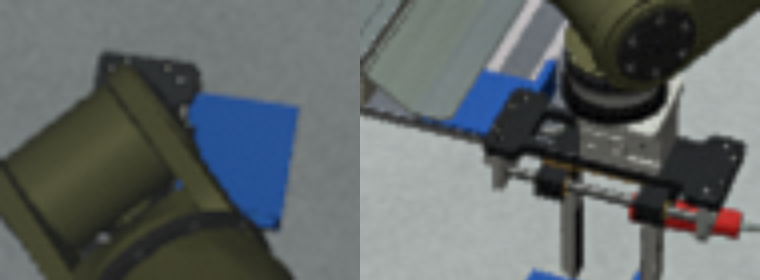

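The calls were refused because every row needs all five fields, so nothing has moved; the picture shows the arm still hovering over the strip. Repeating with full rows.

```bash
python3 -m jog '[{"grip":5,"dx":0,"dy":3,"dz":0,"spin":0},{"grip":5,"dx":0,"dy":5.5,"dz":0,"spin":0},{"grip":5,"dx":0,"dy":7.5,"dz":0,"spin":0},{"grip":5,"dx":0,"dy":8.5,"dz":0,"spin":0},{"grip":5,"dx":0,"dy":9,"dz":0,"spin":0},{"grip":5,"dx":0,"dy":9,"dz":0,"spin":0},{"grip":0,"dx":0,"dy":9,"dz":0,"spin":0},{"grip":0,"dx":0,"dy":9,"dz":0,"spin":0},{"grip":0,"dx":0,"dy":9,"dz":0,"spin":0},{"grip":0,"dx":0,"dy":9,"dz":0,"spin":0},{"grip":0,"dx":0,"dy":9,"dz":0,"spin":0},{"grip":0,"dx":0,"dy":9,"dz":0,"spin":0},{"grip":0,"dx":0,"dy":9,"dz":0,"spin":0},{"grip":0,"dx":0,"dy":9,"dz":0,"spin":0}]' 40
```

```text
clock: 3.6
eef_pos: [402.1, 358.2, 30.3]
eef_rot: [-1.571, -0.0, -0.142]
wrist_force: [0.4, 0.1, 2.3]
finger_gap: 9.4
```

```bash
python3 -m jog '[{"grip":0,"dx":0,"dy":-1,"dz":0,"spin":0},{"grip":0,"dx":0,"dy":-3,"dz":0,"spin":0},{"grip":0,"dx":0,"dy":-6,"dz":0,"spin":0},{"grip":0,"dx":0,"dy":-9,"dz":0,"spin":0},{"grip":0,"dx":0,"dy":-9,"dz":0,"spin":0},{"grip":0,"dx":0,"dy":-9,"dz":0,"spin":0}]'
python3 - <<'E'
from h import *
a=-.13;c,s=np.cos(a),np.sin(a)
x=-45-50; go(549+c*x,-45+s*x,120,a)
d=cam('side'); save(d,'lift2.png',(210,170,330,290),5)
E
```

```text
clock: 4.35
eef_pos: [401.7, 357.9, 119.6]
eef_rot: [-1.572, 0.001, -0.142]
wrist_force: [0.4, 0.7, -1.7]
finger_gap: 9.8
clock 4.35 pos [401.7 357.9 119.6] rot [-1.572e+00  1.000e-03 -1.420e-01] F [ 0.4  0.7 -1.7] gap 9.8 | dx 10.79 dy -0.02 dz -37.91 spin -0.7 tilt left [ 0.  -0.7 -0. ]
```

View pics/lift2.png

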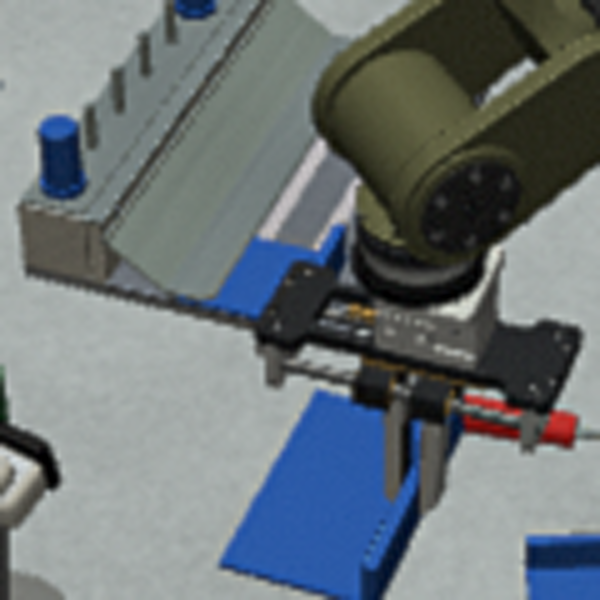

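```bash
python3 - <<'E'
from h import *
np.set_printoptions(precision=1,suppress=True)
s=np.load('s.npy',allow_pickle=True).item()
K=lambda x,y:(210+(x+.5)/5-.5,170+(y+.5)/5-.5)
a=onz(s,*K(220,566),93.5);b=onz(s,*K(321,392),93.5)
a0=-.142;e=np.array([np.cos(a0),np.sin(a0)]);n=np.array([-e[1],e[0]])
for q in(a,b):print(q,'rel TCP in tool',e@(q[:2]-[401.7,357.9]),n@(q[:2]-[401.7,357.9]))
print('yaw',np.arctan2(-(a-b)[0],(a-b)[1]))
E
```

```text
[505.8 425.6  93.5] rel TCP in tool 93.50513955725528 81.80136949322524
[481.4 267.1  93.5] rel TCP in tool 91.7396811399503 -78.59357384721739
yaw -0.15300650113368114
```

```bash
python3 -m jog '[{"grip":0,"dx":1,"dy":0,"dz":-2.5,"spin":0},{"grip":0,"dx":2,"dy":0,"dz":-6.5,"spin":0},{"grip":0,"dx":3,"dy":0,"dz":-11,"spin":-0.7},{"grip":0,"dx":4.5,"dy":0,"dz":-15.5,"spin":-0.7},{"grip":0,"dx":6,"dy":0,"dz":-20,"spin":-0.7},{"grip":0,"dx":7.5,"dy":0,"dz":-24.5,"spin":-0.7},{"grip":0,"dx":9,"dy":0,"dz":-29,"spin":-0.7},{"grip":0,"dx":10,"dy":0,"dz":-33,"spin":-0.7},{"grip":0,"dx":10.5,"dy":0,"dz":-36,"spin":-0.7},{"grip":0,"dx":10.8,"dy":0,"dz":-37.5,"spin":-0.7},{"grip":0,"dx":10.8,"dy":0,"dz":-37.9,"spin":-0.7},{"grip":0,"dx":10.8,"dy":2,"dz":-37.9,"spin":-0.7},{"grip":0,"dx":10.8,"dy":4,"dz":-37.9,"spin":-0.7},{"grip":0,"dx":10.8,"dy":6,"dz":-37.9,"spin":-0.7},{"grip":0,"dx":10.8,"dy":6,"dz":-37.9,"spin":-0.7},{"grip":0,"dx":10.8,"dy":6,"dz":-37.9,"spin":-0.7}]'
python3 - <<'E'
from h import *
a=-.13;c,s=np.cos(a),np.sin(a)
x=-45-50; go(549+c*x,-45+s*x,60,a)
d=cam('side');t=cam('top')
np.save('d.npy',d,allow_pickle=True);np.save('t2.npy',t,allow_pickle=True)
A=cv2.resize(t['color'][140:240,240:370,::-1],None,fx=3,fy=3,interpolation=cv2.INTER_CUBIC)
B=cv2.resize(d['color'][150:250,220:320,::-1],None,fx=4,fy=4,interpolation=cv2.INTER_CUBIC)
o=np.zeros((400,790,3),np.uint8);o[:300,:390]=A;o[:,390:]=B
cv2.imwrite('pics/pre.png',o)
E
```

```text
clock: 6.4
eef_pos: [455.5, -31.9, 60.9]
eef_rot: [-1.571, -0.001, -0.129]
wrist_force: [1.0, 0.7, -0.0]
finger_gap: 10.0
clock 6.40 pos [455.5 -31.9  60.9] rot [-1.571e+00 -1.000e-03 -1.290e-01] F [ 1.   0.7 -0. ] gap 10.0 | dx -0.06 dy 0.09 dz -0.09 spin 0.0 tilt left [0. 0. 0.]
```

View pics/pre.png

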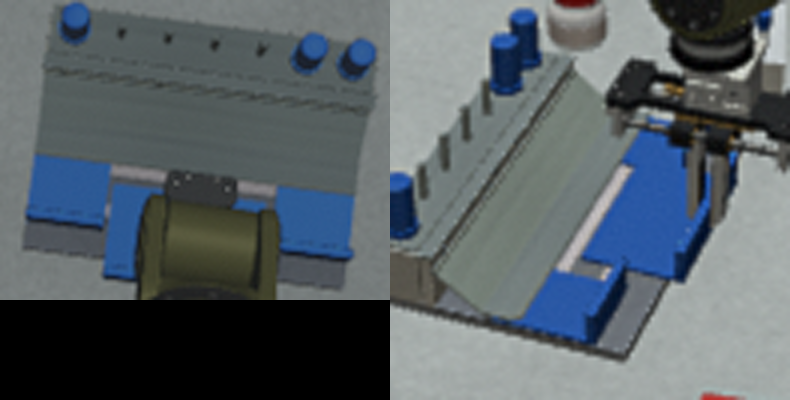

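```bash
python3 - <<'E'
from h import *
np.set_printoptions(precision=1,suppress=True)
t=np.load('t2.npy',allow_pickle=True).item();d=np.load('d.npy',allow_pickle=True).item()
A=lambda x,y:(240+(x+.5)/3-.5,140+(y+.5)/3-.5)
D=lambda x,y:(220+(x-390+.5)/4-.5,150+(y+.5)/4-.5)
a=-.13;e=np.array([np.cos(a),np.sin(a)]);n=np.array([-e[1],e[0]]);o=np.array([549,-45])
def L(name,p): q=p[:2]-o; print(name,e@q,n@q)
L('T fitted inner rear',onz(t,*A(111,164),16));L('T fitted R inner rear',onz(t,*A(277,184),16))
L('T fitted inner front top',onz(t,*A(104,226),48));L('T strip rear left',onz(t,*A(107,184),34.5))
L('T strip front left top',onz(t,*A(103,277),66))
L('S strip rear left',onz(d,*D(584,259),34.5));L('S fitted inner front top',onz(d,*D(625,262),48));L('S strip front left top',onz(d,*D(681+6,232),66.5))
E
```

```text
T fitted inner rear 22.011401707738543 86.87248493538496
T fitted R inner rear 22.322136988643972 -88.78077503648545
T fitted inner front top -49.22600372889412 86.97965524515713
T strip rear left -3.009876059512858 88.84368155392062
T strip front left top -103.81337472136605 82.1636043554637
S strip rear left -2.7400157274022283 82.03234647137873
S fitted inner front top -45.147378858316856 88.85135593420307
S strip front left top -90.9551430623236 51.11732274371966
```

The picture shows the strip hanging over the gap. Its left end is beside the left fitted strip, about 2 mm left of centre. Correcting by 3 mm, then lowering onto the board.

```bash
python3 -m jog '[{"grip":0,"dx":0,"dy":0,"dz":-0.3,"spin":0},{"grip":0,"dx":0,"dy":0.6,"dz":-0.3,"spin":0},{"grip":0,"dx":0,"dy":1.2,"dz":-0.3,"spin":0},{"grip":0,"dx":0,"dy":1.5,"dz":-0.3,"spin":0},{"grip":0,"dx":0,"dy":1.7,"dz":-0.3,"spin":0},{"grip":0,"dx":0,"dy":1.7,"dz":-0.3,"spin":0},{"grip":0,"dx":0,"dy":1.7,"dz":-0.3,"spin":0}]'
python3 -m jog '[{"grip":0,"dx":0,"dy":0.05,"dz":0,"spin":0},{"grip":0,"dx":0,"dy":0.1,"dz":0,"spin":0},{"grip":0,"dx":0,"dy":0.15,"dz":0,"spin":0},{"grip":0,"dx":0,"dy":0.15,"dz":0,"spin":0}]'
python3 - <<'E'
from h import *
d=cam('side');t=cam('top')
np.save('d.npy',d,allow_pickle=True);np.save('t2.npy',t,allow_pickle=True)
A=cv2.resize(t['color'][180:240,240:300,::-1],None,fx=6,fy=6,interpolation=cv2.INTER_CUBIC)
B=cv2.resize(d['color'][160:245,240:325,::-1],None,fx=5,fy=5,interpolation=cv2.INTER_CUBIC)
o=np.zeros((425,785,3),np.uint8);o[:360,:360]=A;o[:,360:]=B
cv2.imwrite('pics/down.png',o)
E
```

```text
clock: 7.38
eef_pos: [454.9, -35.3, 43.4]
eef_rot: [-1.571, -0.0, -0.13]
wrist_force: [0.6, 0.3, -0.6]
finger_gap: 9.4
clock: 7.88
eef_pos: [454.9, -35.3, 42.3]
eef_rot: [-1.571, -0.0, -0.13]
wrist_force: [-3.9, -0.7, 9.1]
finger_gap: 9.7
```

View pics/down.png

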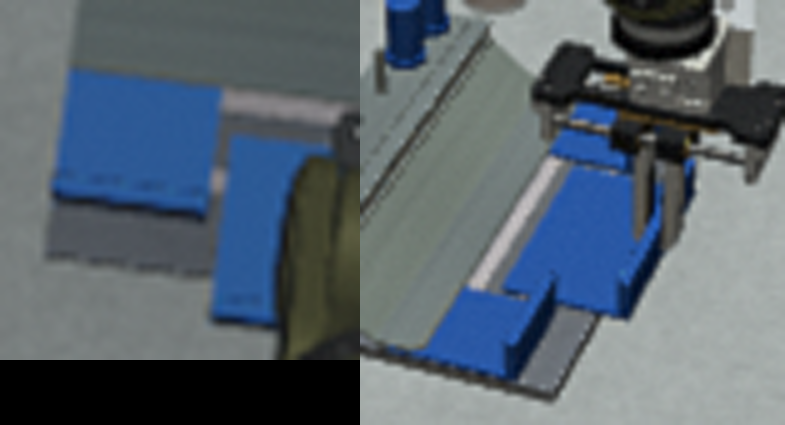

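```bash
python3 - <<'E'
from h import *
t=np.load('t2.npy',allow_pickle=True).item();d=np.load('d.npy',allow_pickle=True).item()
A=lambda x,y:(240+(x+.5)/6-.5,180+(y+.5)/6-.5)
D=lambda x,y:(240+(x-360+.5)/5-.5,160+(y+.5)/5-.5)
a=-.13;e=np.array([np.cos(a),np.sin(a)]);n=np.array([-e[1],e[0]]);o=np.array([549,-45])
def L(name,c,px,z): q=onz(c,*px,z)[:2]-o; print(name,(e@q).round(1),(n@q).round(1))
L('T fit rear',t,A(221,89),16);L('T fit frontbot',t,A(207,214),48);L('T strip rear',t,A(230,136),16);L('T strip front',t,A(212,321),48)
L('S strip rearL',d,D(505,291),16);L('S fit front top',d,D(555,272),48);L('S strip front top',d,D(662,223),48);L('S strip rear far',d,D(573,168),16)
E
```

```text
T fit rear 21.6 87.6
T fit frontbot -50.1 87.7
T strip rear -2.7 80.0
T strip front -104.6 78.6
S strip rearL -3.1 79.0
S fit front top -43.7 82.6
S strip front top -98.6 2.2
S strip rear far 0.8 -79.5
```

The strip now lies on the board (9 N contact) with its left edge at +79..80 mm, so it is centred, and its rear edge is at about x=-3 mm. Sliding it in.

```bash
python3 -m jog '[{"grip":0,"dx":0,"dy":-0.05,"dz":0,"spin":0},{"grip":0,"dx":0.4,"dy":-0.05,"dz":0,"spin":0},{"grip":0,"dx":0.8,"dy":-0.05,"dz":0,"spin":0},{"grip":0,"dx":1.2,"dy":-0.05,"dz":0,"spin":0},{"grip":0,"dx":1.6,"dy":-0.05,"dz":0,"spin":0},{"grip":0,"dx":2,"dy":-0.05,"dz":0,"spin":0},{"grip":0,"dx":2.4,"dy":-0.05,"dz":0,"spin":0},{"grip":0,"dx":2.8,"dy":-0.05,"dz":0,"spin":0},{"grip":0,"dx":2.8,"dy":-0.05,"dz":0,"spin":0}]'
python3 -m jog '[{"grip":0,"dx":0.4,"dy":0,"dz":0,"spin":0},{"grip":0,"dx":0.8,"dy":0,"dz":0,"spin":0},{"grip":0,"dx":1.2,"dy":0,"dz":0,"spin":0},{"grip":0,"dx":1.2,"dy":0,"dz":0,"spin":0}]'
```

```text
clock: 9.1
eef_pos: [483.3, -39.0, 42.3]
eef_rot: [-1.571, -0.001, -0.13]
wrist_force: [2.1, -0.6, 2.0]
finger_gap: 9.6
clock: 9.6
eef_pos: [494.9, -40.5, 42.3]
eef_rot: [-1.571, -0.001, -0.13]
wrist_force: [0.8, 0.0, 2.1]
finger_gap: 9.9
```

```bash
python3 -m jog '[{"grip":0,"dx":0.3,"dy":0,"dz":0,"spin":0},{"grip":0,"dx":0.6,"dy":0,"dz":0,"spin":0},{"grip":0,"dx":0.9,"dy":0,"dz":0,"spin":0},{"grip":0,"dx":0.9,"dy":0,"dz":0,"spin":0},{"grip":0,"dx":0.9,"dy":0,"dz":0,"spin":0}]'
python3 -m jog '[{"grip":0,"dx":0.1,"dy":0,"dz":0,"spin":0},{"grip":0,"dx":0.2,"dy":0,"dz":0,"spin":0},{"grip":0,"dx":0.2,"dy":0,"dz":0,"spin":0}]'
python3 - <<'E'
from h import *
d=cam('side');t=cam('top')
np.save('d.npy',d,allow_pickle=True);np.save('t2.npy',t,allow_pickle=True)
A=cv2.resize(t['color'][180:240,240:300,::-1],None,fx=6,fy=6,interpolation=cv2.INTER_CUBIC)
B=cv2.resize(d['color'][160:245,240:325,::-1],None,fx=5,fy=5,interpolation=cv2.INTER_CUBIC)
o=np.zeros((425,785,3),np.uint8);o[:360,:360]=A;o[:,360:]=B
cv2.imwrite('pics/in.png',o)
E
```

```text
clock: 10.22
eef_pos: [503.5, -41.6, 42.3]
eef_rot: [-1.571, -0.0, -0.13]
wrist_force: [-1.4, 0.4, 4.6]
finger_gap: 9.6
clock: 10.6
eef_pos: [505.1, -41.8, 42.3]
eef_rot: [-1.571, 0.001, -0.13]
wrist_force: [-4.9, 0.7, 8.1]
finger_gap: 9.9
```

View pics/in.png

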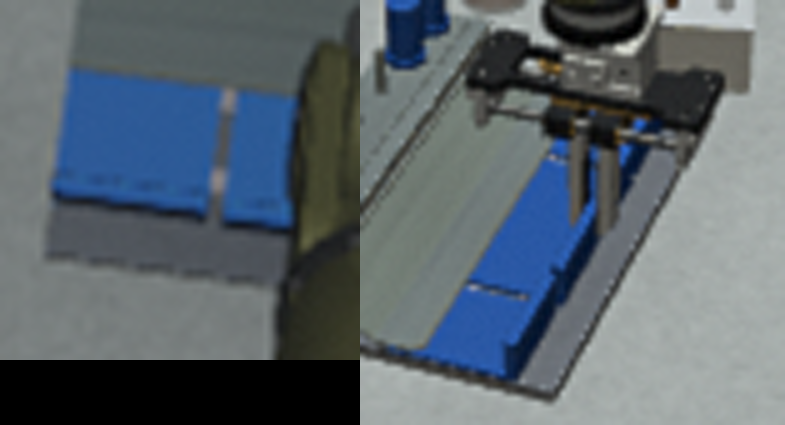

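```bash
python3 - <<'E'
from h import *
t=np.load('t2.npy',allow_pickle=True).item()
b=t['color'].astype(float);bl=b[...,2]-b[...,0]
a=-.13;e=np.array([np.cos(a),np.sin(a)]);n=np.array([-e[1],e[0]]);o=np.array([549,-45])
for u in list(range(251,273,2))+list(range(278,289)):
    col=bl[195:235,u]; k=max(i for i in range(39) if col[i]>=30>col[i+1]); v=195+k+(col[k]-30)/(col[k]-col[k+1])
    q=onz(t,u,v,48)[:2]-o; print(u,round(v,2),(e@q).round(1),(n@q).round(1))
E
```

```text
251 212.78 -51.2 159.1
253 212.75 -50.3 153.0
255 212.89 -50.0 146.8
257 213.44 -51.0 140.5
259 213.78 -51.3 134.3
261 213.76 -50.4 128.2
263 213.95 -50.3 122.0
265 214.61 -51.5 115.6
267 214.79 -51.4 109.5
269 214.8 -50.6 103.3
271 215.0 -50.5 97.2
278 216.83 -53.5 75.1
279 216.81 -53.0 72.1
280 216.83 -52.7 69.0
281 216.89 -52.5 65.9
282 217.07 -52.7 62.8
283 217.41 -53.4 59.6
284 217.7 -53.9 56.5
285 217.83 -53.9 53.4
286 217.8 -53.5 50.3
287 217.85 -53.2 47.3
288 217.46 -51.6 44.3
```

The top view shows the strip in the gap, its front at -53.3 mm and the neighbours' at -50.8 mm, so it is about 2.5 mm short. Pushing a little further.

```bash
python3 -m jog '[{"grip":0,"dx":0.1,"dy":-0.02,"dz":0,"spin":0},{"grip":0,"dx":0.2,"dy":-0.02,"dz":0,"spin":0},{"grip":0,"dx":0.28,"dy":-0.02,"dz":0,"spin":0},{"grip":0,"dx":0.28,"dy":-0.02,"dz":0,"spin":0},{"grip":0,"dx":0.28,"dy":-0.02,"dz":0,"spin":0}]'
cat > flush.py <<'E'
from h import *
t=cam('top');b=t['color'].astype(float);bl=b[...,2]-b[...,0]
a=-.13;e=np.array([np.cos(a),np.sin(a)]);n=np.array([-e[1],e[0]]);o=np.array([549,-45])
for us in (range(251,273),range(279,287),range(333,354)):
    P=[]
    for u in us:
        col=bl[195:235,u]; ks=[i for i in range(39) if col[i]>=30>col[i+1]]
        if not ks: continue
        k=ks[-1]; v=195+k+(col[k]-30)/(col[k]-col[k+1]); q=onz(t,u,v,48)[:2]-o; P.append((n@q,e@q))
    P=np.array(P)
    if len(P): print(len(P),'front x median',np.median(P[:,1]).round(2),'slope',np.polyfit(P[:,0],P[:,1],1)[0].round(3))
E
python3 flush.py
```

```text
clock: 11.32
eef_pos: [508.2, -42.3, 42.3]
eef_rot: [-1.571, -0.0, -0.13]
wrist_force: [-0.0, -0.7, 0.1]
finger_gap: 9.9
22 front x median -50.86 slope 0.007
8 front x median -49.99 slope 0.052
20 front x median -53.11 slope 0.024
```

The strip's front is at -50.0 mm against about -51.4 mm interpolated between the neighbours, so it is home and about 1.4 mm deep; the stop allows 3 mm. Next: release, rise, shift over the flat and close the fingers.

```bash
python3 -m jog '[{"grip":2.4,"dx":0,"dy":0,"dz":0,"spin":0},{"grip":2.4,"dx":0,"dy":0,"dz":0,"spin":0},{"grip":2.4,"dx":0,"dy":0,"dz":0,"spin":0},{"grip":2.4,"dx":0,"dy":0,"dz":0,"spin":0},{"grip":2.4,"dx":0,"dy":-1,"dz":0,"spin":0},{"grip":2.4,"dx":0,"dy":-2.5,"dz":0,"spin":0},{"grip":2.4,"dx":0,"dy":-4,"dz":0,"spin":0},{"grip":0,"dx":0,"dy":-4,"dz":0,"spin":0},{"grip":0,"dx":1.5,"dy":-4,"dz":0,"spin":0},{"grip":0,"dx":3,"dy":-4,"dz":0,"spin":0},{"grip":0,"dx":3.5,"dy":-4,"dz":0,"spin":0},{"grip":0,"dx":3.5,"dy":-4,"dz":0,"spin":0},{"grip":0,"dx":3.5,"dy":-4,"dz":0,"spin":0},{"grip":0,"dx":3.5,"dy":-4,"dz":0,"spin":0}]' 20
python3 flush.py; python3 - <<'E'
from h import *
d=cam('side'); save(d,'rel.png',(220,140,330,240),5)
E
```

```text
clock: 13.12
eef_pos: [542.6, -46.7, 82.5]
eef_rot: [-1.571, 0.0, -0.13]
wrist_force: [0.2, -0.2, -0.2]
finger_gap: 0.3
22 front x median -50.87 slope 0.006
8 front x median -50.08 slope 0.051
18 front x median -52.86 slope 0.126
```

View pics/rel.png

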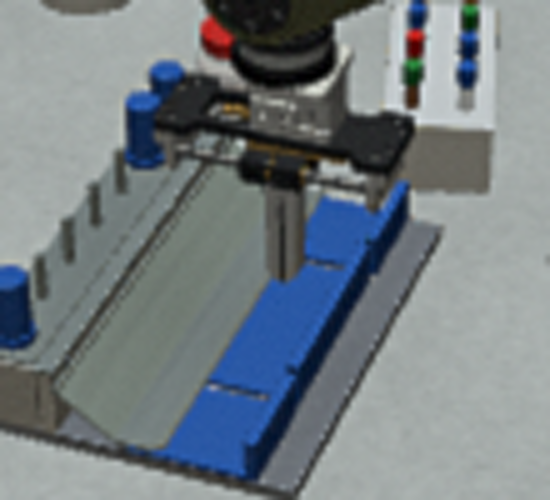

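The strip stayed put after the release and looks flush. The closed fingers are above the open flat at (285,270). Pressing down.

```bash
python3 -m jog '[{"grip":0,"dx":0,"dy":1.5,"dz":0,"spin":0},{"grip":0,"dx":0,"dy":3,"dz":0,"spin":0},{"grip":0,"dx":0,"dy":4,"dz":0,"spin":0},{"grip":0,"dx":0,"dy":4.4,"dz":0,"spin":0},{"grip":0,"dx":0,"dy":4.6,"dz":0,"spin":0},{"grip":0,"dx":0,"dy":4.6,"dz":0,"spin":0},{"grip":0,"dx":0,"dy":4.6,"dz":0,"spin":0}]'
python3 -m jog '[{"grip":0,"dx":0,"dy":0.07,"dz":0,"spin":0},{"grip":0,"dx":0,"dy":0.14,"dz":0,"spin":0},{"grip":0,"dx":0,"dy":0.2,"dz":0,"spin":0},{"grip":0,"dx":0,"dy":0.2,"dz":0,"spin":0}]'
```

```text
clock: 14.1
eef_pos: [543.1, -46.8, 36.8]
eef_rot: [-1.571, -0.001, -0.13]
wrist_force: [-0.4, -0.2, -0.2]
finger_gap: 0.3
clock: 14.6
eef_pos: [543.0, -46.8, 35.1]
eef_rot: [-1.571, -0.0, -0.13]
wrist_force: [-3.0, -0.2, 8.1]
finger_gap: 0.8
```

Contact at 35.1 mm, as expected (12+4+19). Adding force.

```bash
python3 -m jog '[{"grip":0,"dx":0,"dy":0.05,"dz":0,"spin":0},{"grip":0,"dx":0,"dy":0.1,"dz":0,"spin":0},{"grip":0,"dx":0,"dy":0.15,"dz":0,"spin":0},{"grip":0,"dx":0,"dy":0.15,"dz":0,"spin":0},{"grip":0,"dx":0,"dy":0.15,"dz":0,"spin":0},{"grip":0,"dx":0,"dy":0.15,"dz":0,"spin":0}]'
python3 flush.py; python3 - <<'E'
from h import *
d=cam('side');t=cam('top')
A=cv2.resize(t['color'][130:240,235:375,::-1],None,fx=2.5,fy=2.5,interpolation=cv2.INTER_CUBIC)
B=cv2.resize(d['color'][150:245,230:315,::-1],None,fx=5,fy=5,interpolation=cv2.INTER_CUBIC)
o=np.zeros((475,775,3),np.uint8);o[:275,:350]=A;o[:,350:]=B
cv2.imwrite('pics/press.png',o); print(monitor.read_state()['wrist_force'].round(1))
E
```

```text
clock: 15.35
eef_pos: [543.0, -46.8, 34.9]
eef_rot: [-1.571, -0.0, -0.13]
wrist_force: [-11.5, 0.9, 26.8]
finger_gap: 0.1
22 front x median -50.87 slope 0.007
8 front x median -50.08 slope 0.054
20 front x median -53.02 slope 0.113
[-12.4   1.   26.5]
```

View pics/press.png

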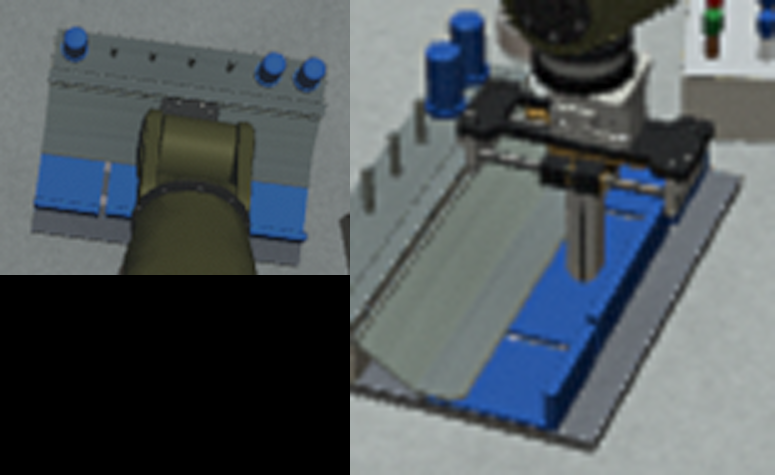

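The picture shows the fingertips on the middle of the open flat, clear of the apron edge, with the front flush. A 12 N sideways force remains, so I'll ease it by 1 mm in -x to confirm it is only friction.

```bash
python3 -m jog '[{"grip":0,"dx":-0.05,"dy":0,"dz":0,"spin":0},{"grip":0,"dx":-0.1,"dy":0,"dz":0,"spin":0},{"grip":0,"dx":-0.1,"dy":0,"dz":0,"spin":0},{"grip":0,"dx":-0.1,"dy":0,"dz":0,"spin":0}]'; python3 flush.py
```

```text
clock: 16.0
eef_pos: [542.9, -46.8, 34.9]
eef_rot: [-1.571, -0.003, -0.13]
wrist_force: [-4.7, 1.1, 21.3]
finger_gap: 0.3
22 front x median -50.88 slope 0.007
8 front x median -50.11 slope 0.055
20 front x median -53.07 slope 0.097
```

```bash
python3 - <<'E'
from h import *
# side view: top-front edge of raised edges -> blue-to-board boundary per row, cast at z=12 (foot of front face)
s=cam('side');b=s['color'].astype(float);bl=b[...,2]-b[...,0]
a=-.1385;e=np.array([np.cos(a),np.sin(a)]);n=np.array([-e[1],e[0]]);o=np.array([549,-45])
for v in range(186,236,2):
    r=bl[v,270:318]; ks=[i for i in range(47) if r[i]>=30>r[i+1]]
    if ks:
        k=ks[-1];u=270+k+(r[k]-30)/(r[k]-r[k+1]);q=onz(s,u,v,12)[:2]-o;print(v,(e@q).round(1),(n@q).round(1))
E
```

```text
186 -20.0 -144.2
188 -43.8 -138.6
190 -28.7 -118.8
192 -31.2 -105.6
194 -45.8 -97.0
196 -41.3 -81.6
198 -42.0 -68.1
200 -41.9 -54.6
202 -41.1 -40.9
204 -41.3 -27.7
206 -41.8 -14.9
208 -41.6 -1.8
210 -42.2 10.8
212 -42.3 23.5
214 -42.4 36.1
216 -42.3 48.6
218 -42.4 60.9
220 -43.6 72.7
222 -43.4 84.9
224 -43.9 96.7
226 -44.5 108.3
228 -43.9 120.3
230 -43.9 131.9
232 -45.2 143.0
234 -44.7 154.6
```

```bash
python3 -c "
from h import *
print(monitor.read_state()['wrist_force'],ticket.sign_off())"
```

```text
the job is handed in; nothing more can be done
[-5.75292681  0.4561502  21.49688191] None
```

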